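# Start the hinge clamp's lag screw square

### The job

One lag screw of the screen hinge clamp is home, the other stands crooked and loose in its hole. Take the socket driver out of its wooden stand, set it squarely over the screw's head so that the screw stands upright and the socket drops fully onto the hexagon, pressing gently, and only then turn the screw at least a quarter turn clockwise, keeping it upright. Lift straight off so that the screw stays upright, put the driver back upright in its stand, let go, and leave the other things on the bench alone.

Things in the scene. Friction and masses are not known exactly. Their poses are not given: they have to be found in the camera images.
- hole (a point): On the loose screw's vertical hole axis, at the top face of the clamp's 6 mm steel base plate (70 x 160 mm, on an 18 mm plywood board; all fixed). The screw pivots here; upright, its head is centred over this point. Frame: z up, x to the hinge barrel (62 mm off, 16 mm higher). The other screw, 100 mm away along -y, is already home. Nothing else within 45 mm stands above the plate.
- screw_top (a point): Centre of the top of the loose lag screw's hexagon head, 48 mm from the hole point (it does not follow the sinking); z is the screw's axis. Head 19 mm across flats, 22 across corners, 10 high; shank 10 mm. It leans 5 to 7.5 degrees to any side at the start; about 1.5 N sideways at the head moves it, and it stays where left. The frame does NOT tell the hexagon's turn: feel or see it.
- screw_turn (a joint): How far the screw has been turned clockwise seen from above, rad; 0 at the start; a quarter turn is 1.57. The thread is stiff (0.2 N m) and the screw sinks 0.7 mm per rad. It should stay near 0 until the socket is fully down on the head.
- driver_grip (a point): Centre of the driver's handle, a black square bar 30 x 30 mm, 62 mm long, half-way up; z up along the driver, x and y square to the handle's flats. The driver (0.15 to 0.3 kg, 132 mm long) stands mouth down in its stand, its mouth 97 mm below this point.
- driver_mouth (a point): Centre of the driver's open lower end; z up along the driver. A round bell, 35 mm wide inside (42 mm outside), narrows over 8 mm to a 6 mm long sleeve 23.6 mm wide; at its top is a ledge, then the hexagon socket. The sleeve slips over a crooked head at any turn; pressing down on a leaning screw tips it further, moving the sleeve sideways straightens it.
- stand_seat (a point): Centre of the floor of the round hole in the driver's stand, where the driver's mouth rests. The stand is a wooden block 80 x 80 x 36 mm fixed to the bench; the hole is 51 mm wide and 26 mm deep, its floor 10 mm above the bench.
- tub_mid (a point): Bystander: white lidded ink tub, 89 mm wide, 85 mm high; its centre.
- tape_mid (a point): Bystander: roll of paper tape lying flat, 90 mm wide, 48 mm high; its centre.
- squeegee_mid (a point): Bystander: squeegee lying along x of its frame, 200 x 74 x 22 mm, wooden grip and rubber blade; its middle.
- driver_socket (a point): Socket's bottom centre, 22 mm above the mouth. Socket 20.4 mm across flats, 8 mm deep, flats facing this frame's x and every 60 degrees. Unmatched, an upright head stops at the ledge (mouth 34 mm above the hole point); matched (8 degrees play either way) the socket drops 8 mm onto it (mouth 26 mm above the hole point). Over 35 N before then, or 80 N after, spoils the screw; press 5 to 15 N.
Mind the look-alikes: they are no part of the job. What is shaped like the part that bears driver_grip but purple is not meant.

How it is judged:
On the way, in this order (a step that is already met when the one before it is completed fails the run):
1. the driver sits fully on the screw's head, square on the hole's axis, before the screw has been turned (z of driver_mouth in the frame of hole below 0.03 m and horizontal distance between driver_mouth and hole below 0.005 m and angle between the z axis of driver_mouth and the z axis of hole, either way round below 0.07 rad and angle between screw_top's own z axis and vertical below 0.07 rad and value of joint screw_turn below 0.25 rad), for 0.1 s.
2. the screw is turned a quarter turn with the driver on it, upright (value of joint screw_turn above 1.4 rad and angle between screw_top's own z axis and vertical below 0.07 rad and z of driver_mouth in the frame of hole below 0.03 m and horizontal distance between driver_mouth and hole below 0.006 m), for 0.1 s.
At the end, for the whole second after the job is handed in: The screw is turned at least 80 degrees clockwise and stands within 4 degrees of upright; the driver rests upright (within 7 degrees) in its stand, its mouth within 8 mm of the stand's floor centre, at rest and released; the bystanders are where they were (value of joint screw_turn above 1.4 rad and angle between screw_top's own z axis and vertical below 0.07 rad and distance between driver_mouth and stand_seat below 0.008 m and angle between driver_mouth's own z axis and vertical below 0.12 rad and linear speed of driver below 0.02 m/s); the robot touches nothing.
It fails at once if the screw is turned (over 14 degrees) while it leans more than 4.9 degrees (value of joint screw_turn above 0.25 rad and angle between screw_top's own z axis and vertical above 0.085 rad).
It fails at once if the driver bears on the screw with more than 35 N while the socket is not fully down on the head, or with more than 80 N at any time ((contact force between driver and screw_turn above 35 N and z of driver_mouth in the frame of hole above 0.03 m) or contact force between driver and screw_turn above 80 N).
It fails at once if the screw is handled with the fingers instead of the driver (contact force between the fingers and screw_turn above 1 N).
It fails at once if the ink tub, tape roll or squeegee is moved by more than 20 mm (distance of any of tub_mid, tape_mid, squeegee_mid from where it was at the start of the episode above 0.02 m).
It also fails if it takes over 72 s, if anything falls off the work surface, if the arm or the gripper's body presses on something with over 40 N, if the wrist force passes 120 N, or if a joint passes its speed limit or range.

### The arm

A 7-joint arm with a two-finger parallel gripper is mounted at the origin on the work surface. World frame = base frame: x ahead of the robot, y to its left, z up, the work surface at z = 0. Lengths are in m, angles in rad, forces in N, time in s.
With the tool pointing down it reaches from about 0.425 to 0.875 m from the base axis. Payload 4.7 kg.
Tool frame: the origin (TCP) lies midway between the tips of the shut fingers; the grasp point (between the pads) lies 19 mm behind it; z points along the fingers, x is the direction in which the jaws open and shut, and the axes are right-handed (so a half turn about z gives the same grasp; the last joint's range is limited). The gripper opens to 87 mm and grips with 3 to 60 N. Pads are 19 mm wide; open, the fingers measure 117 mm over their backs; the gripper's body (75 mm by 190 mm) begins 51 mm behind the grasp point.
Start: joints at [1.245, 0.321, -0.07, 1.45, 0.023, 1.371, -0.057], TCP at [0.217, -0.613, 0.223] pointing down, gripper open.
Joint ranges: [-2.86, 2.86], [-0.3, 2.09], [-1.38, 1.24], [0.06, 2.45], [-1.56, 4.7], [0.09, 2.05], [-2.69, 2.69]. Speed limits (rad/s): [2.57, 2.57, 3.14, 3.14, 3.14, 3.14, 3.14].

### API

Orientations are given as a rotation vector (axis times angle).
In Python, from bench import get_state, eyes, ticket gives the robot as it stands.
- The arm moves only by the tool carry_out, never from a script. Its argument "motion" is a list of rows, each a list of 2 entries, a list of its own where there are three numbers: the shift along the world's x, y, z in m, then the turn about the world's z in rad. A call has 1 to 20 rows; each row is the pose to reach, as a shift and turn from the pose commanded when the call began; what a row does not reach only later rows make up. A row lasts 1/10 s, in which the tool goes at most 50 mm and 8.59 degrees, less where a joint would pass 70% of its speed; a pose out of reach is approached as far as the arm can. A call with a gripper value outside its range is refused whole. "grip" is the gripper command: -1 is fully open, 1 is shut, values between are in proportion, set as the call begins (left out, the last holds). The fingers move at their own pace and stop on an object; "squeeze" is the grip in N (left out, the last holds). Time passes only in rows, so rows that repeat a pose let the fingers close. It gives the time, the measured TCP pose, the force and the opening at its end, in the units of the state.
- get_state(): the state, without advancing time (a new reading comes with each control period).
- eyes.get_image(name): name is "scene" or "top" or "wrist"; returns a dict with "pixels" (420x560x3 uint8, blue, green, red), "mtx" (3x3 intrinsics, pixels), "extrinsics" (4x4, takes a point from camera to world coordinates). Camera axes: x right, y down, z forward; pixel columns grow to the right and rows downward; lengths in m; the calibration is good to about 2 mm. A picture is of the moment at which its call begins. There is no depth.
- ticket.close_job(): hands the job in, once; it reports no verdict.
The state is a dict: "time": time; "joint_positions": joint angles; "qd": joint speeds; "joint_torque": joint torques, N m; "position": TCP position; "tool_rot": TCP orientation; "ft_force": force on the tool from outside, world axes, zero at the start; "torque": the same for the moment, N m; "grip_width": opening from 0.0 (shut) to 1.0 (fully open).
Only numpy, scipy, OpenCV 4.12 (cv2) and the standard library are available. Lean on these libraries where they do the work, as an engineer would, in place of code of your own. Each camera call takes 0.05 s, during which the arm holds its last target. There are 200 camera calls.

## Working session

There is one attempt and no reset: what is moved stays moved. The work goes in short steps, Python scripts to look and compute and a tool call to move; the robot and the scene stay as the last step left them, time stands still between calls to the robot, and variables do not carry over. Pictures are saved under pics/ and viewed, about 8 in all and at most 12, crops included, and the job is handed in when it is done.

Besides the shell and the picture viewer there is one more tool, called as name(argument=value, ...), one argument or row to a line, values as JSON. carry_out: Moves the arm, as the interface text tells. Its arguments: {"type":"object","properties":{"motion":{"type":"array","items":{"type":"array"}},"grip":{"type":"number"},"squeeze":{"type":"number"}},"required":["motion"]}

```bash
mkdir -p pics; ls
cat > h.py <<'E'
import numpy as np, cv2
from bench import get_state, eyes, ticket
def snap(n, f):
    d=eyes.get_image(n); cv2.imwrite('pics/'+f+'.png',d['pixels']); np.savez('pics/'+f,K=d['mtx'],T=d['extrinsics']); return d
def ray(f,u,v,z):
    d=np.load('pics/'+f+'.npz'); K,T=d['K'],d['T']
    r=T[:3,:3]@np.linalg.solve(K,[u,v,1.]); o=T[:3,3]
    return o+r*(z-o[2])/r[2]
def proj(f,p):
    d=np.load('pics/'+f+'.npz'); K,T=d['K'],d['T']
    q=K@(T[:3,:3].T@(np.array(p)-T[:3,3])); return q[:2]/q[2]
E
python3 - <<'E'
from h import *
a=snap('top','top0');b=snap('scene','sc0')
for d in(a,b): print(d['extrinsics'].round(3).tolist(), d['mtx'].round(1).tolist())
print(get_state())
E
```

```text
pics
[[0.004, -0.992, 0.129, 0.47], [-1.0, -0.006, -0.012, 0.117], [0.013, -0.129, -0.992, 0.917], [0.0, 0.0, 0.0, 1.0]] [[464.1, 0.0, 273.2], [0.0, 464.1, 215.9], [0.0, 0.0, 1.0]]
[[0.318, 0.803, -0.504, 0.979], [0.948, -0.275, 0.161, -0.023], [-0.01, -0.529, -0.849, 0.785], [0.0, 0.0, 0.0, 1.0]] [[467.5, 0.0, 283.8], [0.0, 467.5, 211.9], [0.0, 0.0, 1.0]]
{'time': 0.1, 'joint_positions': array([ 1.24512897,  0.32175815, -0.07010679,  1.45157407,  0.02259007,
        1.37077348, -0.05691431]), 'qd': array([-0.00047584, -0.00233978,  0.00067471, -0.00252837,  0.00292265,
       -0.0006914 , -0.00247875]), 'joint_torque': array([ 3.99181072e-04, -4.92568767e+01, -4.05565482e-01, -3.13396204e+01,
       -6.40170439e-02,  3.94791516e-02,  4.07672189e-05]), 'position': array([ 0.21642913, -0.61238235,  0.22155444]), 'tool_rot': array([-2.56430377e+00,  1.81330695e+00,  2.27968294e-03]), 'ft_force': array([ 0.45764841,  0.4684642 , -0.55100769]), 'torque': array([-0.02761066,  0.03501258,  0.01922851]), 'grip_width': 0.9981629995311748}
```

View pics/top0.png

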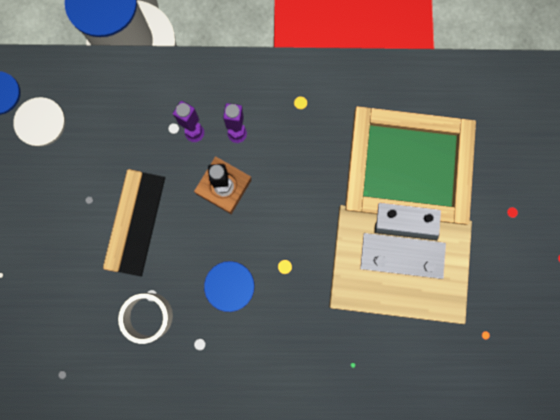

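View pics/sc0.png

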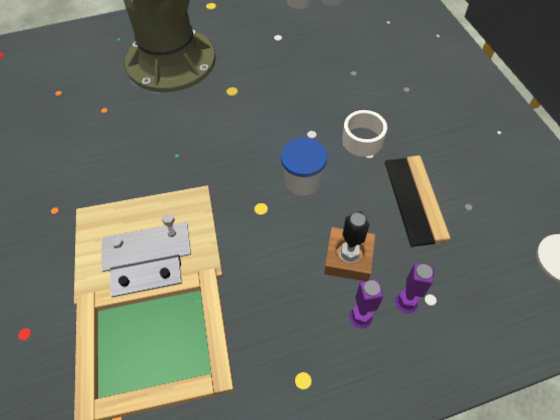

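The top view shows the driver in its stand at about (222,180). The loose tall screw is at (377,260) and the home screw at (428,266). The tub is at (229,287), the tape at (145,318), the squeegee at (135,222), and the purple look-alikes at (190,120) and (235,120). The scene view agrees, with the tall screw at (168,220).

Run:
```python
from h import *
from scipy.spatial.transform import Rotation as R
for n,u,v,z in [('screwtop',377,260,.072),('home',428,266,.034),('driver top',218,170,.138),('stand c',222.5,185,.036),('tub',229,287,.085)]: print(n,ray('top0',u,v,z).round(4))
for n,u,v,z in [('screwtop',168,219,.072),('driver top',358,219,.138),('stand',351,254,.036)]: print(n,ray('sc0',u,v,z).round(4))
print(R.from_rotvec(get_state()['tool_rot']).as_matrix().round(3))
c=np.array([[214,158],[251,178],[233,212],[195,190]]) # stand corners
P=np.array([ray('top0',u,v,.036) for u,v in c]);print(P.round(3),P.mean(0))
w=snap('wrist','w0');T=w['extrinsics'];print(T.round(3),w['mtx'].round(1))
```

```text
screwtop [ 0.5001 -0.083   0.072 ]
home [ 0.4905 -0.1889  0.034 ]
driver top [0.6501 0.202  0.138 ]
stand c [0.6441 0.2039 0.036 ]
tub [0.4508 0.1842 0.085 ]
screwtop [ 0.5035 -0.0884  0.072 ]
driver top [0.6469 0.2081 0.138 ]
stand [0.6576 0.2039 0.036 ]
[[ 0.333 -0.943 -0.001]
 [-0.943 -0.333  0.002]
 [-0.002  0.    -1.   ]]
[[0.697 0.221 0.036]
 [0.658 0.149 0.036]
 [0.592 0.183 0.036]
 [0.634 0.257 0.036]] [0.64529104 0.2024639  0.036     ]
[[ 0.333 -0.909 -0.25   0.285]
 [-0.943 -0.322 -0.087 -0.589]
 [-0.001  0.265 -0.964  0.385]
 [ 0.     0.     0.     1.   ]] [[297.4   0.  281.5]
 [  0.  297.4 200.9]
 [  0.    0.    1. ]]
```

carry_out(
  motion=[
    [[0.274,0.492,0],1.72],
    [[0.274,0.492,0],1.72],
    [[0.274,0.492,0],1.72],
    [[0.274,0.492,0],1.72],
    [[0.274,0.492,0],1.72],
    [[0.274,0.492,0],1.72],
    [[0.274,0.492,0],1.72],
    [[0.274,0.492,0],1.72],
    [[0.274,0.492,0],1.72],
    [[0.274,0.492,0],1.72],
    [[0.274,0.492,0],1.72],
    [[0.274,0.492,0],1.72],
    [[0.274,0.492,0],1.72],
    [[0.274,0.492,0],1.72],
    [[0.274,0.492,0],1.72],
  ],
  grip=-1,
)

```text
time: 1.65
position: [0.4898, -0.1229, 0.2223]
tool_rot: [3.05, 0.754, -0.001]
ft_force: [-0.1, -0.2, 0.6]
grip_width: 0.997
```

Run:
```python
from h import *
s=get_state();print(s['position'],s['joint_positions'].round(3),s['time'])
d=snap('wrist','w1')
q=[proj('w1',p) for p in [(.5,-.085,.072),(.49,-.19,.034)]];print(q)
u,v=np.array(q).mean(0).astype(int)
im=d['pixels'];y0=max(0,min(v-90,240));x0=max(0,min(u-130,300));c=im[y0:y0+180,x0:x0+260];print(x0,y0)
cv2.imwrite('pics/w1c.png',cv2.resize(c,None,fx=3,fy=3,interpolation=cv2.INTER_CUBIC))
```

```text
[ 0.48976509 -0.12294115  0.22229559] [ 0.783  0.04  -0.601  1.785  0.024  1.324  0.661] 1.65
[array([307.22796779, 161.00669538]), array([257.19583337, 227.0211055 ])]
152 104
```

View pics/w1c.png

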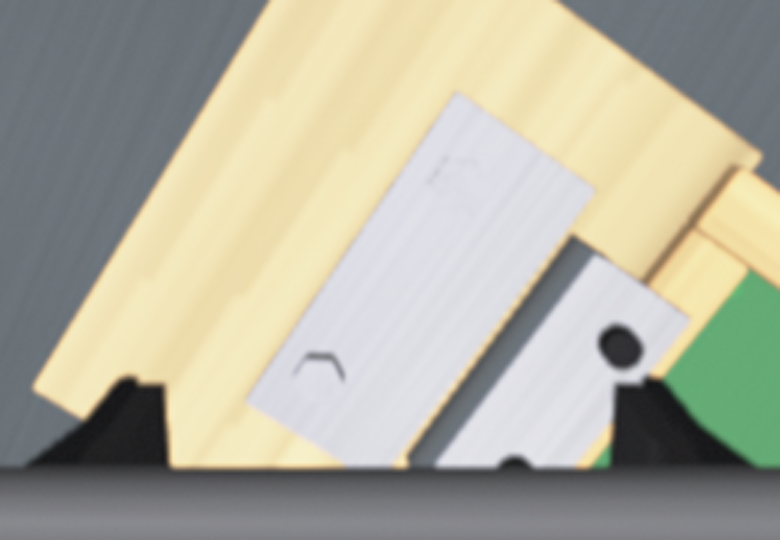

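Run:
```python
from h import *
def crop(f,u,v,w,h,s,):
    im=cv2.imread(f'pics/{f}.png');c=im[v:v+h,u:u+w]
    c=cv2.resize(c,None,fx=s,fy=s,interpolation=cv2.INTER_CUBIC)
    g=cv2.cvtColor(c,cv2.COLOR_BGR2GRAY);g=cv2.createCLAHE(6,(3,3)).apply(g)
    return g
A=crop('w1',280,130,66,50,6);B=crop('w1',236,204,66,50,6);C=crop('top0',355,240,66,50,6);D=crop('sc0',145,205,66,50,6)
cv2.imwrite('pics/m1.png',np.vstack([np.hstack([A,B]),np.hstack([C,D])]))
```

```text
(no output)
```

View pics/m1.png

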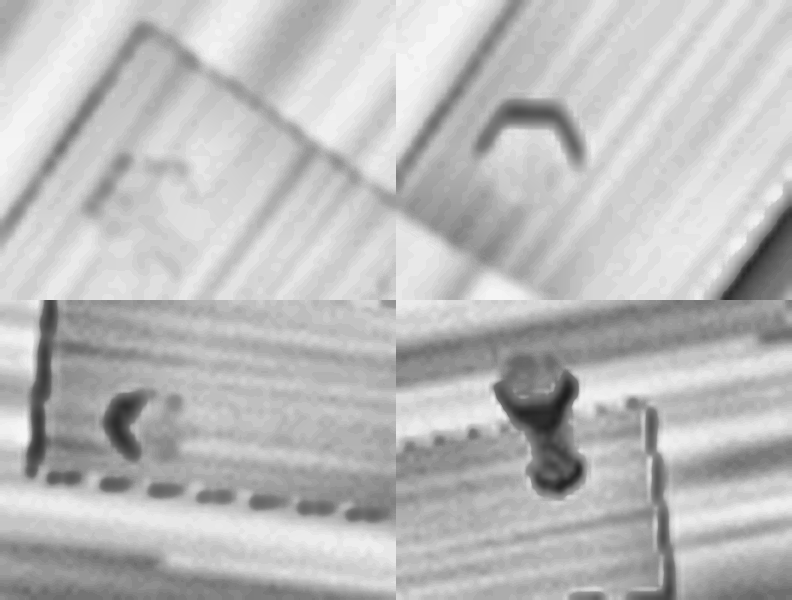

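The wrist crop shows the loose head at about (305.7,165.7) and the home head at about (258,231). In the scene crop, the loose head is at (168,218) and its shank foot at (171.5,233).

Run:
```python
from h import *
print('w1 loose head',ray('w1',305.7,165.7,.072)[:2],'home',ray('w1',258.3,230.7,.034)[:2])
print('sc0 loose head',ray('sc0',168.2,218.3,.072)[:2],'foot',ray('sc0',171.5,232.5,.024)[:2])
c=[(280+143/6,130+25/6),(152+593/3,104+190/3),(152+247/3,104+402/3)]
C=[ray('w1',*p,.024) for p in c]
print('w1 plate corners',np.array(C)[:,:2].tolist())
e=C[2]-C[0];print(np.linalg.norm(e),np.linalg.norm(C[1]-C[0]),np.degrees(np.arctan2(-e[1],-e[0])))
ey=-e/np.linalg.norm(e);h=ray('w1',258.3,230.7,.034);print('hole from home',(h+.1*ey)[:2]); ex=np.array([ey[1],-ey[0],0]);print('home in plate',(h-C[2])@ex,(h-C[2])@ey)
ct=[(355+42/6,240+0/6)]; 
for p in [(355+30/6,240+475/6-50),(355+35/6,240+172/6)]: print('top corner',ray('top0',*p,.024)[:2])
```

```text
w1 loose head [ 0.50098572 -0.09010524] home [ 0.49343722 -0.19376946]
sc0 loose head [ 0.50221029 -0.08774974] foot [ 0.50281073 -0.09227954]
w1 plate corners [[0.4876314604405896, -0.06286823495128033], [0.556436772794524, -0.07146847057911972], [0.47132857965017344, -0.2212871163026788]]
0.15925553645225332 0.06934071719398953 84.12437719951889
hole from home [ 0.50367416 -0.09429481]
home in plate 0.019175531433145033 0.029636343012154454
top corner [ 0.48412119 -0.06120077]
top corner [ 0.48508105 -0.06282179]
```

carry_out(
  motion=[
    [[0.15,0.283,0.03],0],
    [[0.15,0.283,0.03],0],
    [[0.15,0.283,0.03],0],
    [[0.15,0.283,0.03],0],
    [[0.15,0.283,0.03],0],
    [[0.15,0.283,0.03],0],
    [[0.15,0.283,0.03],0],
    [[0.15,0.283,0.03],0],
    [[0.15,0.283,0.03],0],
  ],
)

```text
time: 2.6
position: [0.6407, 0.1606, 0.2519]
tool_rot: [3.048, 0.758, -0.002]
ft_force: [-0.2, -0.7, -0.2]
grip_width: 1.001
```

Run:
```python
from h import *
s=get_state();print(s['position'],s['joint_positions'].round(3),s['time'])
a=ray('w1',280+127/6,130+155/6,.072);b=ray('w1',280+90/6,130+212/6,.072);e=b-a;print('hex edge',np.linalg.norm(e),np.degrees(np.arctan2(e[1],e[0]))%60)
d=snap('wrist','w2')
u,v=proj('w2',(.648,.204,.11)).astype(int);print(u,v)
x0=max(0,min(u-100,360));y0=max(0,min(v-75,270));print(x0,y0)
A=cv2.resize(d['pixels'][y0:y0+150,x0:x0+200],None,fx=4,fy=4,interpolation=cv2.INTER_CUBIC)
cv2.imwrite('pics/w2c.png',cv2.convertScaleAbs(A,alpha=1.5,beta=25))
```

```text
[0.64074655 0.16058184 0.25189813] [ 0.267  0.431 -0.768  1.355  0.296  1.473  0.004] 2.6
hex edge 0.011871093727544345 25.36927735262624
308 156
208 81
```

View pics/w2c.png

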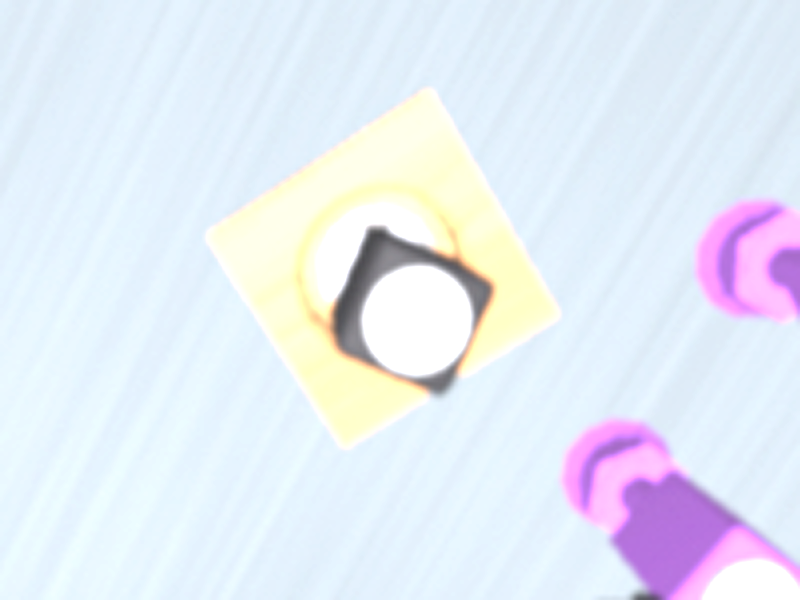

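The wrist view shows the stand's corners at crop (430,88), (208,235), (345,448) and (560,315). The handle's square corners are near (378,230), (492,290), (445,393) and (340,345), with the round cap at (418,320).

Run:
```python
from h import *
f=lambda L,z:np.array([ray('w2',208+u/4,81+v/4,z) for u,v in L])
S=f([(430,88),(208,235),(345,448),(560,315)],.036);print('stand',S.mean(0),np.linalg.norm(S-np.roll(S,1,0),axis=1))
H=f([(378,230),(492,290),(445,393),(340,345)],.138);print('handle',H.mean(0),np.linalg.norm(H-np.roll(H,1,0),axis=1))
print('cap',f([(418,320)],.142))
for X in(S,H):
  e=np.roll(X,-1,0)-X;print(np.degrees(np.arctan2(e[:,1],e[:,0]))%90)
# sizing the lower neck circle : hole circle centre
im=cv2.imread('pics/w2.png');g=cv2.cvtColor(im,cv2.COLOR_BGR2GRAY)
m=(g<60).astype(np.uint8);m[:, :]*=1
n,l,st,ce=cv2.connectedComponentsWithStats(m[120:185,285:340])
i=1+np.argmax(st[1:,4]);pts=np.argwhere(l==i)[:,::-1]+[285,120]
print(st[i],cv2.minAreaRect(pts.astype(np.float32)))
```

```text
stand [0.6499325  0.20384977 0.036     ] [0.08138559 0.08100801 0.0813869  0.080809  ]
handle [0.64867297 0.20425087 0.138     ] [0.02775858 0.02994394 0.02627392 0.02750619]
cap [[0.64944855 0.20405047 0.142     ]]
[60.61903243 60.3724351  60.62074205 60.23232283]
[ 0.84372365  5.38949665  3.32857034 10.26940291]
[  7  19  36  27 157] ((305.6789855957031, 148.22042846679688), (21.376380920410156, 37.313480377197266), 67.61986541748047)
```

carry_out(
  motion=[
    [[0.009,0.0434,0],-0.14],
    [[0.009,0.0434,-0.03],-0.28],
    [[0.009,0.0434,-0.06],-0.42],
    [[0.009,0.0434,-0.09],-0.42],
    [[0.009,0.0434,-0.12],-0.42],
    [[0.009,0.0434,-0.15],-0.42],
    [[0.009,0.0434,-0.164],-0.42],
    [[0.009,0.0434,-0.164],-0.42],
    [[0.009,0.0434,-0.164],-0.42],
  ],
)

```text
time: 3.55
position: [0.6505, 0.2046, 0.0899]
tool_rot: [-3.14, -0.106, -0.003]
ft_force: [0.7, -0.5, -0.2]
grip_width: 0.999
```

carry_out(
  motion=[
    [[0,0,0],0],
    [[0,0,0],0],
    [[0,0,0],0],
    [[0,0,0],0],
    [[0,0,0],0],
    [[0,0,0],0],
    [[0,0,0],0],
    [[0,0,0],0],
    [[0,0,0],0],
    [[0,0,0],0],
  ],
  grip=1,
  squeeze=50,
)

```text
time: 4.55
position: [0.6495, 0.2056, 0.0885]
tool_rot: [3.14, 0.108, -0.0]
ft_force: [-1.0, 0.1, -1.0]
grip_width: 0.342
```

Run:
```python
from h import *
s=get_state();print({k:np.round(v,4) for k,v in s.items()})
snap('wrist','w3');snap('scene','sc3')
```

```text
{'time': np.float64(4.55), 'joint_positions': array([ 0.1317,  0.5622, -0.6589,  1.4993,  0.3573,  1.2028, -0.5128]), 'qd': array([ 0.0006,  0.0004, -0.0008, -0.0005, -0.0005,  0.001 ,  0.0007]), 'joint_torque': array([ 5.73000e-02, -5.33334e+01, -9.98850e+00, -2.81226e+01,
       -1.62000e-02, -4.63000e-02, -3.90000e-03]), 'position': array([0.6495, 0.2056, 0.0885]), 'tool_rot': array([ 3.1397e+00,  1.0850e-01, -3.0000e-04]), 'ft_force': array([-0.9525,  0.131 , -1.0196]), 'torque': array([-0.0283, -0.0956,  0.0131]), 'grip_width': np.float64(0.3423)}
```

carry_out(
  motion=[
    [[0,0,0.015],0],
    [[0,0,0.045],0],
    [[0,0,0.08],0],
    [[-0.01,-0.02,0.1],-0.05],
    [[-0.03,-0.06,0.1],-0.1],
    [[-0.05,-0.1,0.1],-0.15],
    [[-0.07,-0.14,0.1],-0.15],
    [[-0.09,-0.18,0.1],-0.15],
    [[-0.11,-0.22,0.1],-0.15],
    [[-0.13,-0.26,0.1],-0.15],
    [[-0.148,-0.293,0.1],-0.15],
    [[-0.148,-0.293,0.08],-0.15],
    [[-0.148,-0.293,0.075],-0.15],
    [[-0.148,-0.293,0.075],-0.15],
    [[-0.148,-0.293,0.075],-0.15],
  ],
)

```text
time: 6.15
position: [0.5024, -0.086, 0.1644]
tool_rot: [-3.139, 0.123, -0.002]
ft_force: [0.8, -1.3, -2.3]
grip_width: 0.342
```

Run:
```python
from h import *
s=get_state();print({k:np.round(v,4) for k,v in s.items() if k in('time','position','tool_rot','ft_force','torque','grip_width','joint_positions')})
L=[]
for n,f in(('scene','sc4'),('wrist','w4')):
  d=snap(n,f);u,v=proj(f,(.5015,-.089,.08)).astype(int);print(f,u,v)
  x0=max(0,min(u-45,470));y0=max(0,min(v-55,310));print(x0,y0)
  L.append(cv2.resize(d['pixels'][y0:y0+110,x0:x0+80],None,fx=5,fy=5,interpolation=cv2.INTER_CUBIC))
A=np.hstack(L);lab=cv2.cvtColor(A,cv2.COLOR_BGR2LAB);lab[...,0]=cv2.createCLAHE(3,(4,4)).apply(lab[...,0])
cv2.imwrite('pics/m4.png',cv2.cvtColor(lab,cv2.COLOR_LAB2BGR))
```

```text
{'time': np.float64(6.15), 'joint_positions': array([ 0.6648,  0.0929, -0.5723,  1.855 ,  0.0534,  1.2079, -0.0028]), 'position': array([ 0.5024, -0.086 ,  0.1644]), 'tool_rot': array([-3.1389e+00,  1.2310e-01, -1.5000e-03]), 'ft_force': array([ 0.8462, -1.326 , -2.2702]), 'torque': array([-0.0372, -0.1146, -0.0136]), 'grip_width': np.float64(0.3419)}
sc4 166 215
121 160
w4 280 207
235 152
```

View pics/m4.png

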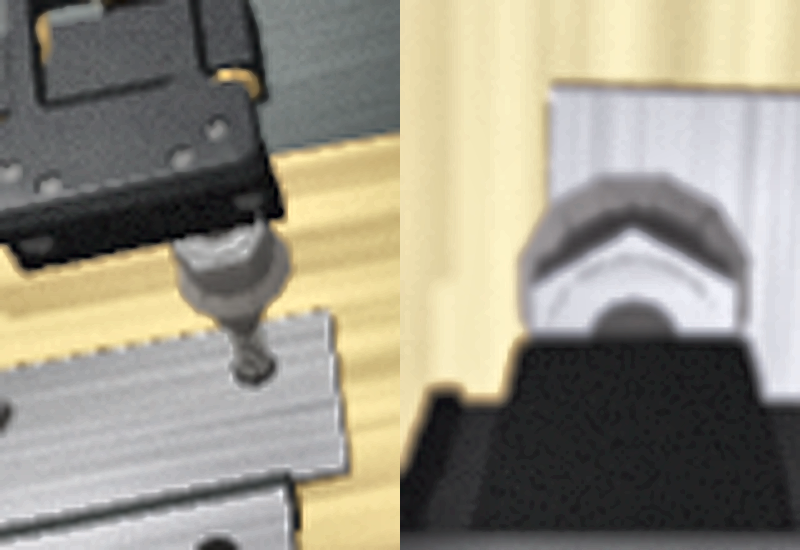

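The left crop shows the bell spanning x 178–290 with its bottom near y 318, and the screw's shank below it down to (252,370). The wrist crop shows the socket's outer hexagon with its flats facing the jaws. That means the handle's x lies along the jaws, so the socket is already within a degree of my estimate of the screw's turn.

Run:
```python
from h import *
t=np.linspace(0,2*np.pi,200)
for y in(-.086,-.0875,-.089):
  for f,o in(('sc4',(121,160)),('w4',(235,152))):
    P=np.array([(np.array(proj(f,(.5024+.021*np.cos(a),y+.021*np.sin(a),.0859)))-o)*5 for a in t]);print(y,f,P.min(0).round(),P.max(0).round())
print('hole', (proj('sc4',(.5038,-.0938,.024))-(121,160))*5,(proj('sc4',(.5038,-.0938,.034))-(121,160))*5)
```

```text
-0.086 sc4 [172. 220.] [292. 322.]
-0.086 w4 [106. 150.] [354. 388.]
-0.0875 sc4 [168. 221.] [288. 323.]
-0.0875 w4 [107. 159.] [354. 396.]
-0.089 sc4 [164. 222.] [284. 324.]
-0.089 w4 [108. 168.] [355. 404.]
hole [249.0086358 365.8318805] [243.20913838 352.59210915]
```

carry_out(
  motion=[
    [[0,0,-0.004],0],
    [[0,0,-0.008],0],
    [[0,0,-0.011],0],
    [[0,0,-0.014],0],
    [[0,0,-0.017],0],
    [[0,0,-0.017],0],
  ],
)

```text
time: 6.85
position: [0.5012, -0.0874, 0.146]
tool_rot: [-3.139, 0.127, 0.001]
ft_force: [-0.3, 0.5, -2.2]
grip_width: 0.341
```

carry_out(
  motion=[
    [[0,0,-0.002],0],
    [[0,0,-0.004],0],
    [[0,0,-0.006],0],
    [[0,0,-0.007],0],
    [[0,0,-0.007],0],
  ],
)

```text
time: 7.35
position: [0.5013, -0.0879, 0.1393]
tool_rot: [3.138, -0.128, -0.001]
ft_force: [-0.8, -1.1, -0.3]
grip_width: 0.346
```

carry_out(
  motion=[
    [[0.001,-0.0018,0],0],
    [[0.0017,-0.0036,0],0],
    [[0.0025,-0.0054,0],0],
    [[0.0027,-0.0062,0],0],
    [[0.0027,-0.0062,0],0],
    [[0.0023,-0.0054,0],0],
    [[0.0023,-0.0054,0],0],
  ],
)

```text
time: 8.05
position: [0.5042, -0.0931, 0.1396]
tool_rot: [3.138, -0.127, 0.001]
ft_force: [-1.1, 0.2, -2.0]
grip_width: 0.344
```

Run:
```python
from h import *
for i in range(1):
  s=get_state();print({k:np.round(v,4) for k,v in s.items() if k in('time','position','tool_rot','ft_force','torque')})
L=[]
for n,f in(('scene','sc5'),('wrist','w5')):
  d=snap(n,f);u,v=proj(f,(.5015,-.089,.06)).astype(int)
  x0=max(0,min(u-45,470));y0=max(0,min(v-55,310));print(x0,y0)
  L.append(cv2.resize(d['pixels'][y0:y0+110,x0:x0+80],None,fx=5,fy=5,interpolation=cv2.INTER_CUBIC))
A=np.hstack(L);lab=cv2.cvtColor(A,cv2.COLOR_BGR2LAB);lab[...,0]=cv2.createCLAHE(3,(4,4)).apply(lab[...,0])
cv2.imwrite('pics/m5.png',cv2.cvtColor(lab,cv2.COLOR_LAB2BGR))
```

```text
{'time': np.float64(8.05), 'position': array([ 0.5042, -0.0931,  0.1396]), 'tool_rot': array([ 3.1384e+00, -1.2690e-01,  1.3000e-03]), 'ft_force': array([-1.0954,  0.2287, -1.9749]), 'torque': array([-0.0988,  0.1527,  0.0087])}
123 166
232 146
```

View pics/m5.png

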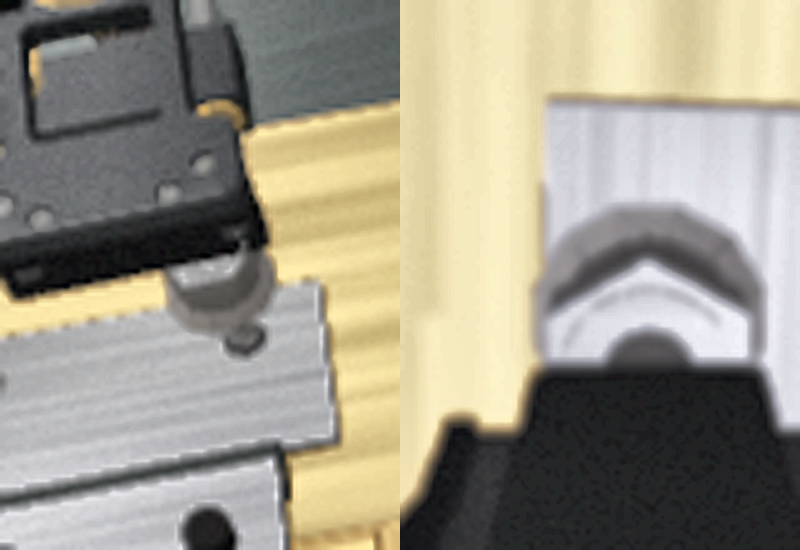

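The left crop shows the bell over the screw at x 168–275, with its bottom at y≈332, and the shank's foot at (244,340). I'll check how far the mouth is from the foot with both taken from this image.

Run:
```python
from h import *
t=np.linspace(0,2*np.pi,200);o=(123,166)
for dy in(0,-.001,-.002):
    P=np.array([(np.array(proj('sc5',(.5042+.0205*np.cos(a),-.0931+dy+.0205*np.sin(a),.061)))-o)*5 for a in t]);print(dy,P.min(0).round(),P.max(0).round())
print('hole', (proj('sc5',(.5038,-.0938,.024))-o)*5)
for d in((.001,0),(0,.001)): print(d,(proj('sc5',(.5038+d[0],-.0938+d[1],.024))-proj('sc5',(.5038,-.0938,.024)))*5)
# other plate-based hole estimates from w4/w5: plate corner left-top
for f,o,c in(('w4',(235,152),(551-400,82)),('w5',(232,146),(546-400,98))):
    print(f,'corner',ray(f,c[0]/5+o[0],c[1]/5+o[1],.024)[:2])
```

```text
0 [162. 237.] [276. 336.]
-0.001 [159. 238.] [274. 336.]
-0.002 [156. 239.] [271. 337.]
hole [239.0086358 335.8318805]
(0.001, 0) [0.52615486 2.21155417]
(0, 0.001) [ 2.63985597 -0.75499362]
w4 corner [ 0.48801461 -0.06234276]
w5 corner [ 0.48775311 -0.06249321]
```

carry_out(
  motion=[
    [[0.0005,-0.0005,-0.001],0],
    [[0.0005,-0.0005,-0.002],0],
    [[0.0005,-0.0005,-0.003],0],
    [[0.0005,-0.0005,-0.004],0],
    [[0.0005,-0.0005,-0.004],0],
  ],
)

```text
time: 8.65
position: [0.5044, -0.0933, 0.1358]
tool_rot: [3.139, -0.127, -0.0]
ft_force: [-2.7, -0.5, 1.4]
grip_width: 0.341
```

carry_out(
  motion=[
    [[0,0,-0.001],0],
    [[0,0,-0.002],0],
    [[0,0,-0.002],0],
  ],
)

```text
time: 8.95
position: [0.5047, -0.0934, 0.1349]
tool_rot: [3.138, -0.127, 0.001]
ft_force: [-4.6, 0.1, 8.3]
grip_width: 0.343
```

carry_out(
  motion=[
    [[0,0,0],0.07],
    [[0,0,0],0.14],
    [[0,0,0],0.21],
    [[0,0,0],0.21],
  ],
)

```text
time: 9.35
position: [0.5044, -0.0934, 0.1335]
tool_rot: [-3.135, -0.202, -0.0]
ft_force: [-1.5, 0.8, 0.1]
grip_width: 0.342
```

carry_out(
  motion=[
    [[0,0,-0.001],0],
    [[0,0,-0.002],0],
    [[0,0,-0.003],0],
    [[0,0,-0.004],0],
    [[0,0,-0.004],0],
  ],
)

```text
time: 9.85
position: [0.5062, -0.0935, 0.1313]
tool_rot: [3.134, 0.2, 0.006]
ft_force: [-1.0, 0.8, 7.4]
grip_width: 0.341
```

carry_out(
  motion=[
    [[0,0,0],0.06],
    [[0,0,0],0.1],
    [[0,0,0],0.1],
  ],
)

```text
time: 10.15
position: [0.5062, -0.0935, 0.1313]
tool_rot: [3.12, 0.357, 0.006]
ft_force: [-2.2, -0.4, 7.8]
grip_width: 0.344
```

Run:
```python
from h import *
s=get_state();print({k:np.round(v,4) for k,v in s.items() if k in('time','position','tool_rot','ft_force','torque','joint_positions')})
L=[]
for n,f in(('scene','sc6'),('wrist','w6')):
  d=snap(n,f);u,v=proj(f,(.5015,-.089,.06)).astype(int)
  x0=max(0,min(u-45,470));y0=max(0,min(v-55,310));print(x0,y0)
  L.append(cv2.resize(d['pixels'][y0:y0+110,x0:x0+80],None,fx=5,fy=5,interpolation=cv2.INTER_CUBIC))
A=np.hstack(L);lab=cv2.cvtColor(A,cv2.COLOR_BGR2LAB);lab[...,0]=cv2.createCLAHE(3,(4,4)).apply(lab[...,0])
cv2.imwrite('pics/m6.png',cv2.cvtColor(lab,cv2.COLOR_LAB2BGR))
```

```text
{'time': np.float64(10.15), 'joint_positions': array([ 0.6838,  0.1367, -0.5894,  1.8845,  0.0838,  1.1404,  0.292 ]), 'position': array([ 0.5062, -0.0935,  0.1313]), 'tool_rot': array([3.12  , 0.3573, 0.0062]), 'ft_force': array([-2.1577, -0.4182,  7.7715]), 'torque': array([ 0.0631,  0.383 , -0.1589])}
123 166
231 147
```

View pics/m6.png

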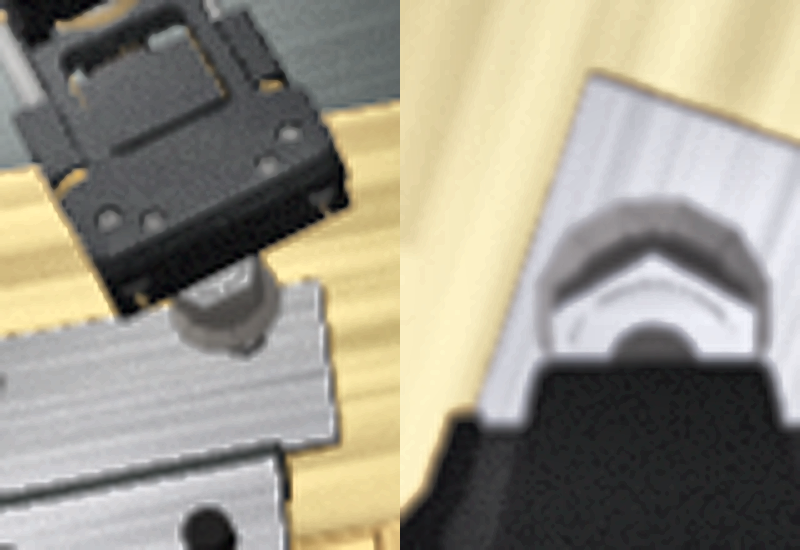

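carry_out(
  motion=[
    [[0,0,0],-0.05],
    [[0,0,0],-0.1],
    [[0,0,0],-0.15],
    [[0,0,0],-0.15],
  ],
)

```text
time: 10.65
position: [0.5056, -0.0934, 0.1296]
tool_rot: [3.139, 0.122, 0.004]
ft_force: [2.1, -0.8, -2.0]
grip_width: 0.343
```

Run:
```python
from h import *
s=get_state();print({k:np.round(v,4) for k,v in s.items() if k in('time','position','tool_rot','ft_force','torque')})
```

```text
{'time': np.float64(10.65), 'position': array([ 0.5056, -0.0934,  0.1296]), 'tool_rot': array([3.139 , 0.1224, 0.0042]), 'ft_force': array([ 2.133 , -0.7984, -2.0213]), 'torque': array([-0.0478, -0.5414,  0.0133])}
```

carry_out(
  motion=[
    [[0,0,-0.001],0],
    [[0,0,-0.002],0],
    [[0,0,-0.003],0],
    [[0,0,-0.003],0],
  ],
)

```text
time: 11.05
position: [0.5057, -0.0934, 0.1282]
tool_rot: [3.138, 0.125, 0.004]
ft_force: [0.3, 0.3, 7.0]
grip_width: 0.342
```

Run:
```python
from h import *
s=get_state();print({k:np.round(v,4) for k,v in s.items() if k in('time','position','tool_rot','ft_force','torque')})
```

```text
{'time': np.float64(11.05), 'position': array([ 0.5057, -0.0934,  0.1282]), 'tool_rot': array([3.1382, 0.1248, 0.0043]), 'ft_force': array([0.3391, 0.2807, 7.    ]), 'torque': array([ 0.0875, -0.0282, -0.0655])}
```

carry_out(
  motion=[
    [[0,0,0],-0.08],
    [[0,0,0],-0.16],
    [[0,0,0],-0.24],
    [[0,0,0],-0.32],
    [[0,0,-0.0001],-0.4],
    [[0,0,-0.0002],-0.48],
    [[0,0,-0.0003],-0.56],
    [[0,0,-0.0003],-0.64],
    [[0,0,-0.0004],-0.72],
    [[0,0,-0.0004],-0.8],
    [[0,0,-0.0004],-0.8],
  ],
)

```text
time: 12.15
position: [0.5058, -0.0938, 0.1279]
tool_rot: [2.939, -1.109, 0.005]
ft_force: [-0.0, -0.8, 7.6]
grip_width: 0.342
```

Run:
```python
from h import *
s=get_state();print({k:np.round(v,4) for k,v in s.items() if k in('time','position','tool_rot','ft_force','torque','joint_positions')})
L=[]
for n,f in(('scene','sc7'),('wrist','w7')):
  d=snap(n,f);u,v=proj(f,(.5015,-.089,.06)).astype(int)
  x0=max(0,min(u-45,470));y0=max(0,min(v-55,310));print(x0,y0)
  L.append(cv2.resize(d['pixels'][y0:y0+110,x0:x0+80],None,fx=5,fy=5,interpolation=cv2.INTER_CUBIC))
A=np.hstack(L);lab=cv2.cvtColor(A,cv2.COLOR_BGR2LAB);lab[...,0]=cv2.createCLAHE(3,(4,4)).apply(lab[...,0])
cv2.imwrite('pics/m7.png',cv2.cvtColor(lab,cv2.COLOR_LAB2BGR))
```

```text
{'time': np.float64(12.15), 'joint_positions': array([ 0.6163,  0.1328, -0.5171,  1.8904,  0.0737,  1.1334, -0.6498]), 'position': array([ 0.5058, -0.0938,  0.1279]), 'tool_rot': array([ 2.9389, -1.1091,  0.0054]), 'ft_force': array([-5.0000e-04, -7.5210e-01,  7.5983e+00]), 'torque': array([-0.1658, -0.0269,  0.1548])}
123 166
227 154
```

View pics/m7.png

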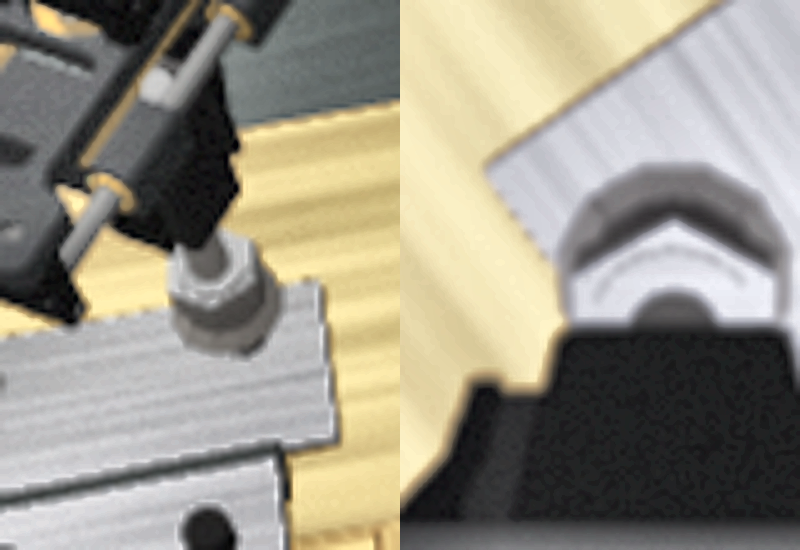

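The driver is square and fully seated, and it's turning the screw at about 0.15–0.2 N m with small side forces. I'll continue the turn.

carry_out(
  motion=[
    [[0,0,-0.0001],-0.08],
    [[0,0,-0.0001],-0.16],
    [[0,0,-0.0002],-0.24],
    [[0,0,-0.0002],-0.32],
    [[0,0,-0.0003],-0.4],
    [[0,0,-0.0003],-0.48],
    [[0,0,-0.0004],-0.56],
    [[0,0,-0.0004],-0.64],
    [[0,0,-0.0005],-0.72],
    [[0,0,-0.0006],-0.8],
    [[0,0,-0.0006],-0.88],
    [[0,0,-0.0007],-0.96],
    [[0,0,-0.0007],-1.04],
    [[0,0,-0.0008],-1.12],
    [[0,0,-0.0008],-1.2],
    [[0,0,-0.0008],-1.2],
    [[0,0,-0.0008],-1.2],
  ],
)

```text
time: 13.95
position: [0.5052, -0.0946, 0.127]
tool_rot: [-1.801, 2.574, -0.005]
ft_force: [-0.3, -1.9, 7.3]
grip_width: 0.345
```

Run:
```python
from h import *
s=get_state();print({k:np.round(v,4) for k,v in s.items() if k in('time','position','tool_rot','ft_force','torque','joint_positions')})
snap('scene','sc8');snap('top','t8')
```

```text
{'time': np.float64(13.95), 'joint_positions': array([ 0.5385,  0.1263, -0.4325,  1.894 ,  0.0609,  1.1314, -1.8373]), 'position': array([ 0.5052, -0.0946,  0.127 ]), 'tool_rot': array([-1.8011,  2.574 , -0.0049]), 'ft_force': array([-0.282 , -1.8752,  7.25  ]), 'torque': array([-0.4644,  0.3197,  0.0848])}
```

carry_out(
  motion=[
    [[0,0,0],0.05],
    [[0,0,0.001],0.1],
    [[0,0,0.003],0.1],
    [[0,0,0.006],0.1],
    [[0,0,0.01],0.1],
    [[0,0,0.014],0.1],
    [[0,0,0.018],0.1],
    [[0,0,0.023],0.1],
    [[0,0,0.03],0.1],
    [[0,0,0.045],0.1],
    [[0,0,0.06],0.1],
    [[0,0,0.06],0.1],
  ],
)

```text
time: 15.25
position: [0.5062, -0.0935, 0.1882]
tool_rot: [-1.925, 2.479, -0.006]
ft_force: [0.0, -0.9, -1.1]
grip_width: 0.339
```

Run:
```python
from h import *
s=get_state();print({k:np.round(v,4) for k,v in s.items() if k in('time','position','tool_rot','ft_force','torque')})
for n,f in(('scene','sc9'),('wrist','w9')): snap(n,f)
d=cv2.imread('pics/sc9.png')[166:276,115:225];w=cv2.imread('pics/w9.png')[130:240,227:337]
A=np.hstack([cv2.resize(x,(400,400),interpolation=cv2.INTER_CUBIC) for x in(d,w)])
lab=cv2.cvtColor(A,cv2.COLOR_BGR2LAB);lab[...,0]=cv2.createCLAHE(3,(4,4)).apply(lab[...,0]);cv2.imwrite('pics/m9.png',cv2.cvtColor(lab,cv2.COLOR_LAB2BGR))
k=400/110
for z in(.024,.0708): print(z,(proj('sc9',(.505,-.094,z))-(115,166))*k)
```

```text
{'time': np.float64(15.25), 'position': array([ 0.5062, -0.0935,  0.1882]), 'tool_rot': array([-1.9251,  2.479 , -0.0061]), 'ft_force': array([ 0.0198, -0.9077, -1.0781]), 'torque': array([ 0.0404, -0.0435,  0.0063])}
0.024 [202.99030145 246.28166247]
0.0708 [182.49941165 199.59177886]
```

View pics/m9.png

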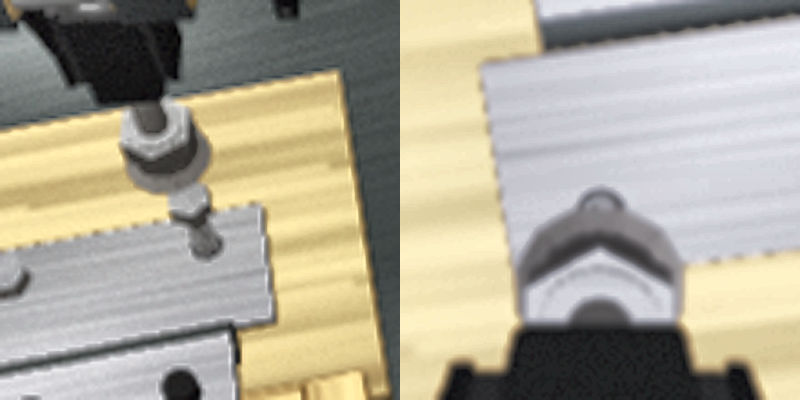

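carry_out(
  motion=[
    [[0,0,0.01],0.1],
    [[0.01,0.02,0.015],0.24],
    [[0.03,0.06,0.015],0.38],
    [[0.05,0.1,0.015],0.52],
    [[0.07,0.14,0.015],0.66],
    [[0.09,0.18,0.015],0.8],
    [[0.11,0.22,0.015],0.94],
    [[0.125,0.255,0.015],1.08],
    [[0.138,0.28,0.015],1.22],
    [[0.145,0.299,0.015],1.36],
    [[0.145,0.299,0.015],1.5],
    [[0.145,0.299,0.01],1.64],
    [[0.145,0.299,0],1.78],
    [[0.145,0.299,0],1.89],
    [[0.145,0.299,0],1.89],
    [[0.145,0.299,0],1.89],
    [[0.145,0.299,0],1.89],
    [[0.145,0.299,0],1.89],
  ],
)

```text
time: 17.15
position: [0.6495, 0.2057, 0.1855]
tool_rot: [3.14, 0.107, 0.001]
ft_force: [-0.3, 0.1, -1.7]
grip_width: 0.34
```

Run:
```python
from h import *
s=get_state();print({k:np.round(v,4) for k,v in s.items() if k in('time','position','tool_rot','ft_force','torque')})
for n,f in(('scene','sc10'),('top','t10')): snap(n,f)
def en(A):
  lab=cv2.cvtColor(A,cv2.COLOR_BGR2LAB);lab[...,0]=cv2.createCLAHE(3,(4,4)).apply(lab[...,0]);return cv2.cvtColor(lab,cv2.COLOR_LAB2BGR)
d=cv2.imread('pics/sc10.png');t=cv2.imread('pics/t10.png')
r=lambda im,x,y,w,h,W,H:en(cv2.resize(im[y:y+h,x:x+w],(W,H),interpolation=cv2.INTER_CUBIC))
A=np.hstack([np.vstack([r(d,145,195,50,50,350,350),r(t,355,235,50,35,350,245)]),r(d,310,180,90,119,450,595)])
cv2.imwrite('pics/m10.png',A);print(A.shape)
for z in(.024,.0708): print(z,(proj('sc10',(.505,-.094,z))-(145,195))*7)
```

```text
{'time': np.float64(17.15), 'position': array([0.6495, 0.2057, 0.1855]), 'tool_rot': array([3.1396e+00, 1.0660e-01, 6.0000e-04]), 'ft_force': array([-0.2575,  0.1154, -1.6527]), 'torque': array([ 0.0183, -0.1292,  0.007 ])}
(595, 800, 3)
0.024 [180.75633029 271.09220026]
0.0708 [141.31136742 181.21417431]
```

View pics/m10.png

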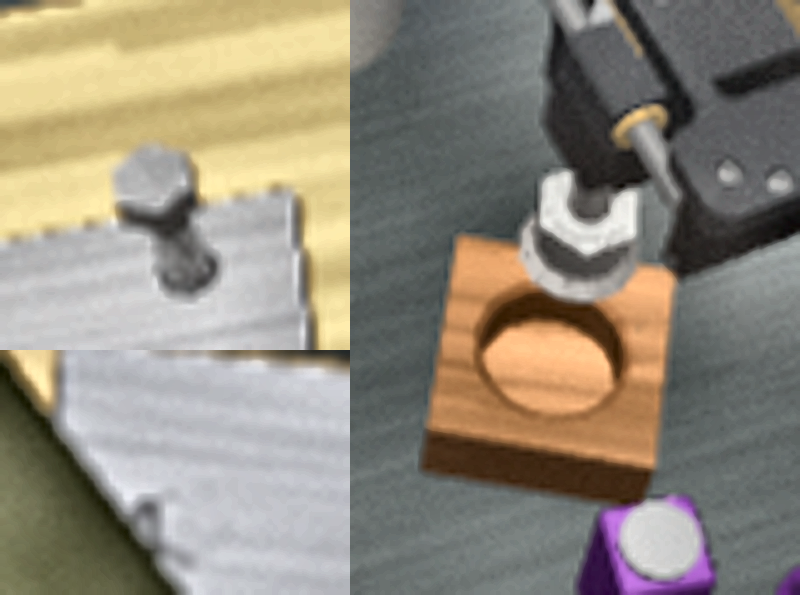

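The loose screw now stands close to upright, with its head at (154,180) and foot at (187,268), which I estimate as about 2° of lean. The driver hangs upright above the empty stand hole, so I'll put it back.

carry_out(
  motion=[
    [[0,0,-0.025],0],
    [[0,0,-0.045],0],
    [[0,0,-0.06],0],
    [[0,0,-0.07],0],
    [[0,0,-0.08],0],
    [[0,0,-0.088],0],
    [[0,0,-0.093],0],
    [[0,0,-0.096],0],
    [[0,0,-0.0965],0],
    [[0,0,-0.0965],0],
    [[0,0,-0.0965],0],
  ],
)

```text
time: 18.35
position: [0.6497, 0.2058, 0.0894]
tool_rot: [-3.14, -0.108, -0.001]
ft_force: [0.5, -0.1, -2.0]
grip_width: 0.346
```

carry_out(
  motion=[
    [[0,0,0],0],
    [[0,0,0],0],
    [[0,0,0],0],
    [[0,0,0],0],
    [[0,0,0],0],
    [[0,0,0],0],
    [[0,0,0],0],
  ],
  grip=-1,
)

```text
time: 19.05
position: [0.6494, 0.2056, 0.0889]
tool_rot: [3.14, 0.108, 0.0]
ft_force: [0.6, -0.3, 0.2]
grip_width: 0.892
```

carry_out(
  motion=[
    [[0,0,0.02],0],
    [[0,0,0.05],0],
    [[0,0,0.08],0],
    [[0,0,0.12],0],
    [[0,0,0.15],0],
    [[0,0,0.15],0],
  ],
)

```text
time: 19.65
position: [0.6514, 0.2072, 0.2446]
tool_rot: [-3.137, -0.108, -0.013]
ft_force: [-0.1, 1.5, 0.3]
grip_width: 1.002
```

carry_out(
  motion=[
    [[-0.0645,-0.316,0],0],
    [[-0.0645,-0.316,0],0],
    [[-0.0645,-0.316,0],0],
    [[-0.0645,-0.316,0],0],
    [[-0.0645,-0.316,0],0],
    [[-0.0645,-0.316,0],0],
    [[-0.0645,-0.316,0],0],
    [[-0.0645,-0.316,-0.04],0],
    [[-0.0645,-0.316,-0.08],0],
    [[-0.0645,-0.316,-0.12],0],
    [[-0.0645,-0.316,-0.12],0],
    [[-0.0645,-0.316,-0.12],0],
  ],
)

```text
time: 20.85
position: [0.5847, -0.1101, 0.1189]
tool_rot: [-3.139, -0.109, 0.002]
ft_force: [0.3, -2.3, 0.9]
grip_width: 0.999
```

Run:
```python
from h import *
s=get_state();print({k:np.round(v,4) for k,v in s.items() if k in('time','position','ft_force')})
w=snap('wrist','w11')['pixels'];d=snap('scene','sc11')['pixels'];t=snap('top','t11')['pixels']
def en(A):
  lab=cv2.cvtColor(A,cv2.COLOR_BGR2LAB);lab[...,0]=cv2.createCLAHE(3,(4,4)).apply(lab[...,0]);return cv2.cvtColor(lab,cv2.COLOR_LAB2BGR)
r=lambda im,x,y,w,h,W,H:en(cv2.resize(im[y:y+h,x:x+w],(W,H),interpolation=cv2.INTER_CUBIC))
a=proj('w11',(.504,-.094,.024));b=proj('w11',(.504,-.094,.0708));m=((a+b)/2).astype(int);print(a,b)
x0=max(0,min(m[0]-50,460));y0=max(0,min(m[1]-60,300));print(x0,y0)
A=np.hstack([r(w,x0,y0,100,120,500,600),np.vstack([r(d,310,190,100,100,300,300),r(t,180,140,100,100,300,300)])])
cv2.imwrite('pics/m11.png',A);print(A.shape)
print((a-(x0,y0))*5,(b-(x0,y0))*5)
```

```text
{'time': np.float64(20.85), 'position': array([ 0.5847, -0.1101,  0.1189]), 'ft_force': array([ 0.2946, -2.3061,  0.8599])}
[191.60728383 177.76461058] [172.91386526 189.92619054]
132 123
(600, 800, 3)
[298.03641913 273.8230529 ] [204.56932632 334.63095268]
```

View pics/m11.png

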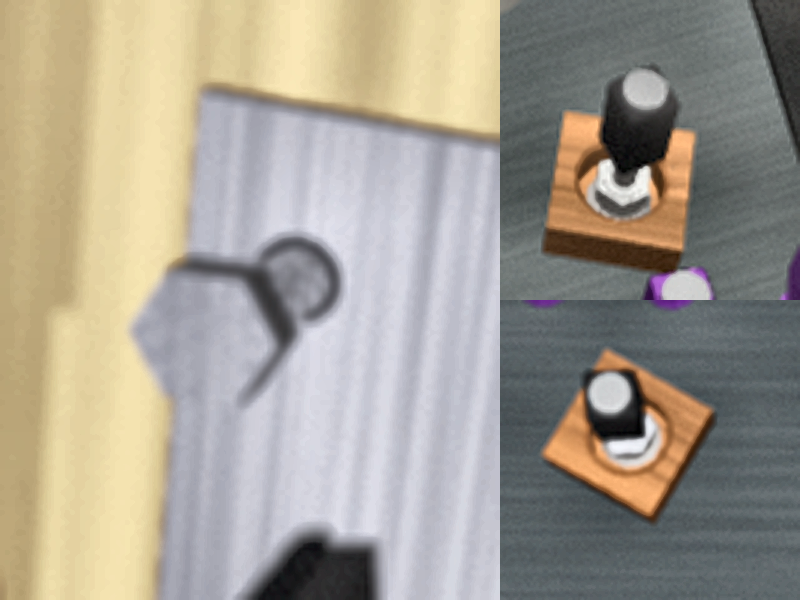

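The wrist view shows the hole's ring at (298,279) and the head's centre at (208,334). An upright screw would put the head near (204,340), so it leans about 1°. The driver stands upright in the stand hole in both other views, and the gripper is clear of everything.

Run:
```python
from h import *
a=cv2.imread('pics/top0.png').astype(int);b=cv2.imread('pics/t11.png').astype(int)
for n,(x,y,w,h) in dict(tub=(200,258,60,60),tape=(115,288,60,60),squeegee=(100,165,70,115)).items(): print(n,np.abs(a-b)[y:y+h,x:x+w].mean().round(2))
print(ticket.close_job())
```

```text
tub 11.73
tape 11.07
squeegee 9.59
the job is handed in; nothing more can be done
None
```

The job is handed in at about 21 s of the 72 s allowed. The loose screw is turned and nearly upright, and the driver is back in its stand. I got no verdict.

- **Seating:** I straightened the screw with the sleeve and pressed at about 10 N. The head first stopped at the ledge, caught partway after a small turn, then dropped fully home after a little turning back and forth. The tool stopped 8 mm below the ledge, within about a millimetre of the expected depth, with no quarter-turn torque applied until then.
- **Turning:** I turned the driver 2.0 rad clockwise, which after the socket's play is at least 1.7 rad on the screw. The tool sank 1.2 mm, which matches about 1.7 rad of thread.
- **Screw upright:** The last wrist picture gives about 1° of lean. An earlier, coarser look from the scene camera suggested about 2°. Both are under the 4° limit.
- **Driver:** It stands upright and released in the stand hole in both the scene and top views, and the arm is clear of everything.
- **Bystanders:** The arm never came near them. My before/after picture comparison did not settle it, because brightness differed by about 10 grey levels in all three patches (tub, tape and squeegee). I put that down to lighting or noise and did not measure their positions again.

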